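Rest the counterweight bar on its heavy end

ROBOT

A 6-joint arm with a two-finger parallel gripper is mounted at the origin on the work surface. World frame = base frame: x ahead of the robot, y to its left, z up, the work surface at z = 0. Lengths are in m, angles in rad, forces in N, time in s.
With the tool pointing down it reaches from about 0.3 to 0.75 m from the base axis. Payload 8.5 kg.
Tool frame: the origin (TCP) lies between the finger pads; the fingertips stand ctrl.tip_reach ahead of it and the grasp point (between the pads) lies 8 mm behind it (ctrl.tip_reach is the distance from the TCP to the fingertips, in m); z points along the fingers, y is the line along which they close (so a half turn about z gives the same grasp; the last joint's range is limited). The gripper opens to 88 mm and grips with 3 to 60 N. Pads are 18 mm wide; open, the fingers measure 123 mm over their backs; the gripper's body (75 mm by 187 mm) begins 45 mm behind the grasp point.
Start: joints at [0.968, 0.381, 1.297, -0, 1.464, -0.215], TCP at [0.208, 0.509, 0.25] pointing down, gripper open.
Joint ranges: [-3.11, 3.11], [-0.89, 2.33], [0.22, 2.48], [-1.42, 4.56], [0.17, 2.85], [-2.88, 2.88]. Speed limits (rad/s): [2.39, 2.39, 3.14, 3.14, 3.14, 3.14].

INTERFACE

Orientations are given as a unit quaternion [x, y, z, w].
In Python, from station import ctrl gives the robot as it stands.
- The arm moves only by the tool drive_effector, called after ">>>" by a JSON object that holds its "op" and its "data". Schema: {"type":"object","properties":{"increments":{"type":"object","properties":{"dx":{"type":"array","items":{"type":"number"},"minItems":1,"maxItems":10},"dy":{"type":"array","items":{"type":"number"},"minItems":1,"maxItems":10},"dz":{"type":"array","items":{"type":"number"},"minItems":1,"maxItems":10},"turn":{"type":"array","items":{"type":"number"},"minItems":1,"maxItems":10},"jaw":{"type":"array","items":{"type":"number"},"minItems":1,"maxItems":10}},"additionalProperties":false,"required":["dx","dy","dz","turn","jaw"]},"squeeze":{"type":"number"},"only":{"type":"string"},"quiet":{"type":"boolean"},"lines":{"type":"string"}},"required":["increments"],"additionalProperties":false}. increments is an object with one list for each field, all of the same length, 1 to 10, a row being the entries at one place: dx, dy, dz (the shift in cm), turn (a turn about the tool's z in rad), jaw (the finger opening in m); each row shifts and turns the commanded pose from where the row before left it, along the tool's axes as they then stand; what a row does not reach is not made up. A row lasts 1/10 s, in which the tool goes at most 0.05 m and 0.15 rad, less where a joint would pass 70% of its speed; a pose out of reach is approached as far as the arm can. The fingers move at their own pace and stop on an object; squeeze is the grip in N (left out, the last holds). Time passes only in rows, so rows that do not move let the fingers close. The tool returns the time, the measured TCP pose, the force, the opening and the grip force at its end. only (a regular expression) keeps the lines of the reply that match it, lines (a string "A,B") keeps lines A to B, and quiet returns only ok. Input that does not fit is refused with a message, and nothing moves.
- ctrl.read_state(): the state, without advancing time (a new reading comes with each control period).
- ctrl.snapshot(name): name is "scene" or "side" or "wrist"; returns the picture (384x512x3 uint8, blue, green, red); there is no depth.
- ctrl.get_calibration(name): a dict with "intrinsics" (3x3 intrinsics, pixels), "dist_coeffs" ([k1, k2, p1, p2, k3] as OpenCV has them; the pictures are not rectified), "R" (3x3) and "t" (3): a world point X has camera coordinates R X + t; the wrist camera has in their place "tool_from_camera" (4x4, takes a point from camera to tool coordinates, whose origin is the TCP and whose axes are the flange's). Camera axes: x right, y down, z forward; pixel columns grow to the right and rows downward; lengths in m; the calibration is good to about 2 mm. A picture is of the moment at which its call begins: read the wrist's pose just before it. get_calibration takes no time and is no camera call.
- ctrl.finish_job(): hands the job in; it is judged then, once.
The state is a dict: "clock": time; "joint_pos": joint angles; "dq": joint speeds; "effort": joint torques, N m; "tcp_pos": TCP position; "eef_rot": TCP orientation; "wrist_force": force on the tool from outside, world axes, zero at the start; "torque": the same for the moment, N m; "finger_gap": finger opening in m; "gripper_force": force on a finger pad.
Only numpy, scipy, OpenCV 4.12 (cv2) and the standard library are available. Lean on these libraries where they do the work, as an engineer would, in place of code of your own. Each camera call takes 0.05 s, during which the arm holds its last target. There are 200 camera calls.

TASK

The jointed counterweight bar (two square metal blocks joined by a ball, not the plain one-piece bar) has lead sealed in one of its two look-alike ends. Lift it by the ball so that it tips and shows which end is heavy, then lay that heavy end in the trough of the bench cradle so that the bar rests there level by itself, lined up with the trough, its ball and its light half sticking out free through the cradle's open end. Set it down rather than let it drop, and leave the plain bar where it lies.

Things in the scene. Friction and masses are not known exactly. Their poses are not given: they have to be found in the camera images.
- weight_bar: Loose bar, 0.6 kg, 198 mm long: two alike square aluminium blocks, 80 x 40 x 40 mm, with a 30 mm steel ball in the 38 mm gap between. Origin: ball centre, 20 mm above the bench; x along the bar. Lead hidden in the +x or -x end (varies) puts its balance point 55 mm from the ball. Pinched across the ball (y sides) and lifted, it pivots in the fingers: the heavy end sinks 10 to 35 degrees.
- plain_bar: Bystander: a plain one-piece aluminium bar 200 x 40 x 40 mm without ball or gap, lying loose on the bench. Origin: centre of its underside; x along it. To be left alone.
- cradle: Fixed grey cradle with red lips and knobs. Origin: centre of its foot, on the bench; z up, x along its trough. Trough floor: 60 mm above the bench, from x = -45 mm (open end, facing roughly towards the robot) to x = +50 mm (end wall, top at z = 95 mm). 54 mm wide between side walls, which flare out above z = 78 mm to about 80 mm wide and end at z = 95 mm.
- cradle_ball (a point): A point 30 mm outside the trough's open end, on its centre line and 80 mm above the bench (x = -75 mm in the cradle's frame): a good place for the centre of the bar's ball when the bar lies in the trough. The fingers are then clear of the cradle, and the bar's inner end lies 26 mm short of the end wall.

How it is judged:
On the way:
1. the counterweight bar has been lifted well clear of the bench (height (world z) of weight_bar above 0.1 m), for 0.2 s.
At the end, for the whole second after the job is handed in: The counterweight bar rests released in the trough, heavy end in: ball 0 to 60 mm outside the open end, within 15 mm of the centre line and 80 mm +-10 above the foot; bar level within 10 degrees and lined up within 12 degrees (x of weight_bar in the frame of cradle between -0.105 and -0.045 m and y of weight_bar in the frame of cradle between -0.015 and 0.015 m and z of weight_bar in the frame of cradle between 0.07 and 0.09 m and angle between weight_bar's own x axis and vertical between 1.4 and 1.74 rad and angle between the x axis of weight_bar and the x axis of cradle, either way round below 0.22 rad and linear speed of weight_bar below 0.02 m/s and contact force between weight_bar and the fingers below 0.2 N); the robot touches nothing.
It fails at once if the plain bar is pushed or carried more than 30 mm from its place (distance of plain_bar from where it was at the start of the episode above 0.03 m).
It fails at once if the counterweight bar is dropped (moves faster than 0.6 m/s while the fingers do not touch it) (linear speed of weight_bar above 0.6 m/s and contact force between weight_bar and the fingers below 0.05 N).
It also fails if it takes over 45 s, if anything falls off the work surface, if the arm or the gripper's body presses on something with over 40 N, if the wrist force passes 120 N, or if a joint passes its speed limit or range.

## Working session

There is one attempt and no reset: what is moved stays moved. The work goes in short steps, Python scripts to look and compute and a tool call to move; the robot and the scene stay as the last step left them, time stands still between calls to the robot, and variables do not carry over. Pictures are saved under pics/ and viewed, at most 13 in all, crops included, and the job is handed in when it is done.

```bash
mkdir -p pics; ls; python3 - <<'E'
from station import ctrl
import cv2,numpy as np
a=ctrl.snapshot("scene");b=ctrl.snapshot("side")
cv2.imwrite("pics/scene0.png",a);cv2.imwrite("pics/side0.png",b)
for n in("scene","side","wrist"):print(n,ctrl.get_calibration(n))
print(ctrl.read_state(),ctrl.tip_reach)
E
```

```text
pics
station.py
scene {'intrinsics': array([[459.18766668,   0.        , 259.12293394],
       [  0.        , 459.18766668, 199.8295821 ],
       [  0.        ,   0.        ,   1.        ]]), 'dist_coeffs': array([-0.04584311,  0.        ,  0.        ,  0.        ,  0.        ]), 'R': array([[-0.73219686,  0.68106731,  0.00592235],
       [ 0.52424087,  0.56910554, -0.63347486],
       [-0.43480946, -0.46072357, -0.77374061]]), 't': array([ 0.41242258, -0.2465096 ,  1.0344733 ])}
side {'intrinsics': array([[369.3579318 ,   0.        , 259.08950083],
       [  0.        , 369.3579318 , 183.81897741],
       [  0.        ,   0.        ,   1.        ]]), 'dist_coeffs': array([-0.04031249,  0.        ,  0.        ,  0.        ,  0.        ]), 'R': array([[ 0.8983399 , -0.43929175, -0.00286157],
       [-0.3150265 , -0.6396535 , -0.70114314],
       [ 0.30617598,  0.63076633, -0.7130148 ]]), 't': array([-0.51388464,  0.23344534,  0.57125885])}
wrist {'intrinsics': array([[284.53149191,   0.        , 254.75405453],
[... 546 characters left out ...]
'clock': 0.1, 'joint_pos': array([ 9.67655243e-01,  3.81105951e-01,  1.29816928e+00, -9.88017215e-06,
        1.46359430e+00, -2.15304126e-01]), 'dq': array([ 0.00113776, -0.0021156 , -0.00295931,  0.00088264,  0.00054112,
        0.00042707]), 'effort': array([ 2.87916147e-03, -4.38657117e+01, -2.24912685e+01,  7.14296498e-02,
        3.41879530e-02, -6.45575574e-05]), 'tcp_pos': array([0.20786826, 0.50894368, 0.24921697]), 'eef_rot': array([ 1.92704837e-01,  9.81256561e-01, -5.87677745e-04, -2.49526692e-04]), 'wrist_force': array([-0.12349816,  0.18949919, -0.13577099]), 'torque': array([-0.03970099,  0.04401047, -0.02458587]), 'gripper_force': 0.0, 'finger_gap': 0.08819430191629342} 0.011
```
View pics/scene0.png

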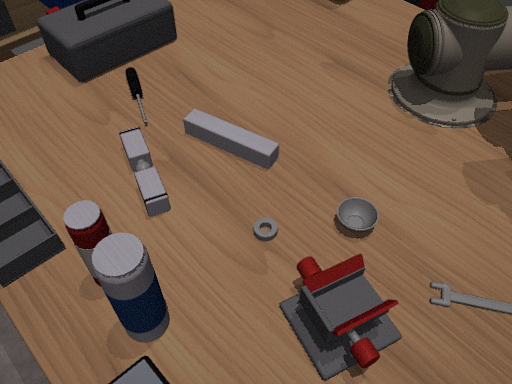

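View pics/side0.png

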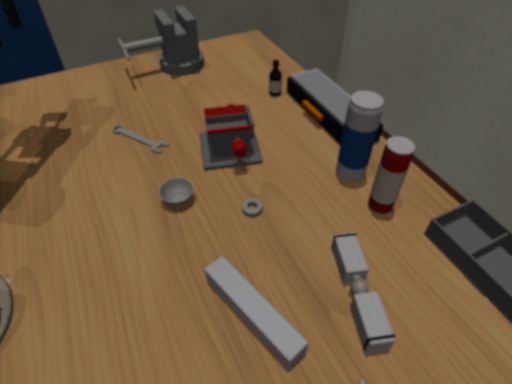

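The scene view shows the weight bar with its blocks near (133,147) and (152,188) and its ball near (144,167). The plain bar is at (230,138) and the cradle at (345,310). In the side view the bar's ball is near (359,285) and the cradle near (230,135). I'll enlarge these areas.

```bash
python3 - <<'E'
import cv2,numpy as np
a=cv2.imread("pics/scene0.png");b=cv2.imread("pics/side0.png")
def c(im,x,y,w,h):return cv2.resize(im[y:y+h,x:x+w],(400,300),interpolation=cv2.INTER_CUBIC)
o=np.vstack([np.hstack([c(a,85,120,128,96),c(b,290,226,160,120)]),np.hstack([c(a,265,248,160,120),c(b,180,92,100,75)])])
cv2.imwrite("pics/crops0.png",o)
E
```

View pics/crops0.png

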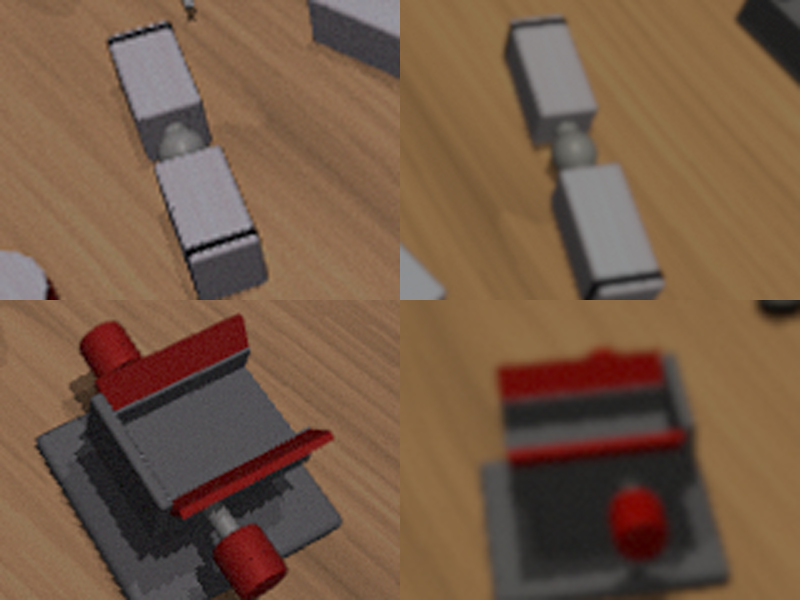

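The crops show the block corners, the ball and the lip edges clearly. I'll cast rays from them.

```bash
cat > h.py <<'E'
import cv2,numpy as np
from station import ctrl
def ray(n,uv):
    c=ctrl.get_calibration(n)
    p=cv2.undistortPoints(np.array(uv,float).reshape(-1,1,2),c["intrinsics"],c["dist_coeffs"])[:,0]
    d=np.c_[p,np.ones(len(p))]@c["R"]; return -c["R"].T@c["t"],d
def plane(n,uv,z):
    o,d=ray(n,uv); return o+d*((z-o[2])/d[:,2])[:,None]
def tri(ua,ub):
    o1,d1=ray("scene",ua);o2,d2=ray("side",ub);r=[]
    for a,b in zip(d1,d2):
        s=np.linalg.lstsq(np.c_[a,-b],o2-o1,rcond=None)[0]
        p,q=o1+s[0]*a,o2+s[1]*b; r.append([*((p+q)/2),np.linalg.norm(p-q)])
    return np.array(r)
E
cat > m.py <<'E'
from h import *
np.set_printoptions(precision=4,suppress=True)
A=lambda l:np.array(l,float)/3.125+[85,120]
B=lambda l:(np.array(l,float)-[400,0])/2.5+[290,226]
C=lambda l:(np.array(l,float)-[0,300])/2.5+[265,248]
D=lambda l:(np.array(l,float)-[400,300])/4+[180,92]
# scene-far block then near block, top corners
s=plane("scene",A([[109,42],[169,24],[202,100],[138,118],[157,163],[221,149],[259,238],[194,260]]),.04)
print("bar scene\n",s)
# side
e=plane("side",B([[508,24],[565,20],[595,110],[548,120],[562,172],[620,166],[662,278],[595,296]]),.04)
print("bar side\n",e)
print("ball",tri(A([[180,141]]),B([[574,150]])))
for n,p in(("scene",s),("side",e)):print(n,"inner mid",p[2:6,:2].mean(0),"outer mid",p[[0,1,6,7],:2].mean(0),"L",np.linalg.norm(p[[0,1],:2].mean(0)-p[[6,7],:2].mean(0)))
# lips: +y lip open,wall ; -y lip open,wall (top edges)
S=C([[332,432],[176,512],[240,317],[98,385]]);E=D([[498,368],[660,352],[509,453],[684,432]])
print("lip scene\n",plane("scene",S,.095));print("lip side\n",plane("side",E,.095));print("tri\n",tri(S,E))
E
python3 m.py
```

```text
bar scene
 [[ 0.6276 -0.3253  0.04  ]
 [ 0.5911 -0.3139  0.04  ]
 [ 0.6141 -0.2438  0.04  ]
 [ 0.6503 -0.257   0.04  ]
 [ 0.6619 -0.2189  0.04  ]
 [ 0.6287 -0.2031  0.04  ]
 [ 0.6518 -0.1337  0.04  ]
 [ 0.6867 -0.1449  0.04  ]]
bar side
 [[ 0.6489 -0.1417  0.04  ]
 [ 0.6872 -0.1568  0.04  ]
 [ 0.6609 -0.2255  0.04  ]
 [ 0.6288 -0.2179  0.04  ]
 [ 0.6149 -0.2521  0.04  ]
 [ 0.65   -0.2651  0.04  ]
 [ 0.6269 -0.3327  0.04  ]
 [ 0.5859 -0.3236  0.04  ]]
ball [[ 0.6374 -0.2378  0.0262  0.0011]]
scene inner mid [ 0.6387 -0.2307] outer mid [ 0.6393 -0.2295] L 0.1900031523590039
side inner mid [ 0.6387 -0.2402] outer mid [ 0.6372 -0.2387] L 0.18922556710367186
lip scene
 [[0.5565 0.2594 0.095 ]
 [0.6499 0.2324 0.095 ]
 [0.5364 0.1808 0.095 ]
 [0.6264 0.1561 0.095 ]]
lip side
 [[0.5575 0.2504 0.095 ]
 [0.6462 0.2243 0.095 ]
 [0.5356 0.1735 0.095 ]
 [0.626  0.1492 0.095 ]]
tri
 [[0.5572 0.2578 0.0918 0.0053]
 [0.6485 0.2312 0.0904 0.0012]
 [0.5358 0.1792 0.0917 0.0031]
 [0.6266 0.1543 0.0919 0.0034]]
```

```bash
python3 - <<'E'
from h import *
np.set_printoptions(precision=3,suppress=True)
print("bottles",tri([[123,255],[85,214]],[[366,101],[400,145]]))
print("plain",plane("scene",[[193,114],[278,150],[272,163],[185,125]],.04))
E
```

```text
bottles [[ 0.801  0.014  0.183  0.006]
 [ 0.798 -0.095  0.157  0.005]]
plain [[ 0.489 -0.275  0.04 ]
 [ 0.435 -0.086  0.04 ]
 [ 0.467 -0.07   0.04 ]
 [ 0.521 -0.259  0.04 ]]
```

>>> {"op": "drive_effector", "data": {"increments": {"dx":[0, 0, 0, 0, 0, 0, 0, 0, 0, 0], "dy":[0, 0, 0, 0, 0, 0, 0, 0, 0, 0], "dz":[0, 0, 0, 0, 0, 0, 0, 0, 0, 0], "turn":[0.15, 0.15, 0.15, 0.15, 0.15, 0.15, 0.15, 0.15, 0.15, 0.15], "jaw":[0.088, 0.088, 0.088, 0.088, 0.088, 0.088, 0.088, 0.088, 0.088, 0.088]}, "squeeze": 20}}

```text
clock: 1.1
tcp_pos: [0.2079, 0.509, 0.2494]
eef_rot: [0.812, 0.584, -0.0, 0.0]
wrist_force: [-0.9, -0.2, 0.3]
finger_gap: 0.0876
gripper_force: 0.0
```

The manual's scale: shifts go in cm. Converting my numbers, 0.0357 m is 3.57, -0.032 m is -3.2.

>>> {"op": "drive_effector", "data": {"increments": {"dx":[-3.2, -3.2, -3.2, -3.2, -3.2, -3.2, -3.2, -3.2, -3.2], "dy":[3.57, 3.57, 3.57, 3.57, 3.57, 3.57, 3.57, 3.57, 3.57], "dz":[0, 0, 0, 0, 0, 0, 0, 0, 0], "turn":[0, 0, 0, 0, 0, 0, 0, 0, 0], "jaw":[0.088, 0.088, 0.088, 0.088, 0.088, 0.088, 0.088, 0.088, 0.088]}}}

```text
clock: 2.0
tcp_pos: [0.424, 0.1334, 0.2497]
eef_rot: [0.81, 0.587, -0.0, -0.0]
wrist_force: [1.2, -0.7, -0.1]
finger_gap: 0.0879
gripper_force: 0.0
```

>>> {"op": "drive_effector", "data": {"increments": {"dx":[-3.2, -3.2, -3.2, -3.2, -3.2, -3.2, -3.2, -3.2, 0, 0], "dy":[3.57, 3.57, 3.57, 3.57, 3.57, 3.57, 3.57, 3.57, 0, 0], "dz":[0, 0, 0, 0, 0, 0, 0, 0, 0, 0], "turn":[0, 0, 0, 0, 0, 0, 0, 0, 0, 0], "jaw":[0.088, 0.088, 0.088, 0.088, 0.088, 0.088, 0.088, 0.088, 0.088, 0.088]}}}

```text
clock: 3.0
tcp_pos: [0.6149, -0.1975, 0.2486]
eef_rot: [0.81, 0.586, -0.0, -0.001]
wrist_force: [0.1, 0.3, -1.1]
finger_gap: 0.088
gripper_force: 0.0
```

```bash
python3 - <<'E'
from h import *
s=ctrl.read_state();print(s["tcp_pos"],s["eef_rot"],s["joint_pos"])
cv2.imwrite("pics/wrist1.png",ctrl.snapshot("wrist"))
E
```

```text
[ 0.61492948 -0.19750514  0.24858097] [ 8.10202086e-01  5.86149778e-01 -3.67059632e-04 -9.39436430e-04] [-4.93779655e-01  5.56069511e-01  1.00227516e+00  1.57669439e-04
  1.58525901e+00 -1.75578852e-01]
```

View pics/wrist1.png

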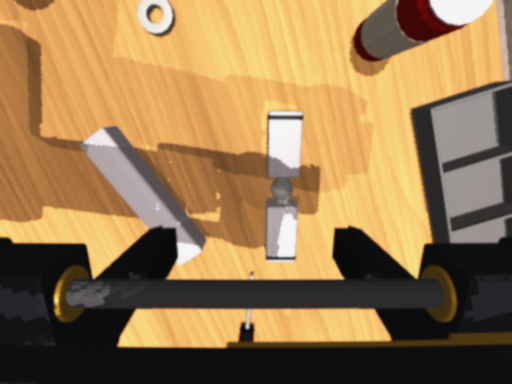

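The wrist view shows the bar upright in the picture. The upper block spans about (268-302, 112-178), the ball is at (282,187), and the lower block spans about (265-298, 200-260).

```bash
cat >> h.py <<'E'
from scipy.spatial.transform import Rotation as Ro
def wray(uv,p,q):
    c=ctrl.get_calibration("wrist");T=c["tool_from_camera"];W=Ro.from_quat(q).as_matrix()
    x=cv2.undistortPoints(np.array(uv,float).reshape(-1,1,2),c["intrinsics"],c["dist_coeffs"])[:,0]
    d=np.c_[x,np.ones(len(x))]@(W@T[:3,:3]).T
    return W@T[:3,3]+p,d
def wplane(uv,z,p,q):
    o,d=wray(uv,p,q);return o+d*((z-o[2])/d[:,2])[:,None]
E
python3 - <<'E'
from h import *
np.set_printoptions(precision=4,suppress=True)
s=ctrl.read_state();p,q=s["tcp_pos"],s["eef_rot"];W=Ro.from_quat(q).as_matrix()
im=cv2.imread("pics/wrist1.png");hsv=cv2.cvtColor(im,cv2.COLOR_BGR2HSV)
m=((hsv[...,1]<45)&(hsv[...,2]>150)).astype(np.uint8);m[:105]=0;m[265:]=0;m[:,:260]=0;m[:,308:]=0
n,l,st,ce=cv2.connectedComponentsWithStats(m)
cs=[]
for i in range(1,n):
    if st[i,4]>300:
        r=cv2.minAreaRect(np.argwhere(l==i)[:,::-1].astype(np.float32));b=cv2.boxPoints(r);w=wplane(b,.04,p,q)
        c=w.mean(0);cs.append(c);print(st[i],r,c,np.linalg.norm(w-np.roll(w,1,0),axis=1))
ball=wplane([[282,187]],.024,p,q)[0];mid=np.mean(cs[:2],0)
d=cs[0]-cs[1];print("ball",ball,"mid",mid,"ang",np.arctan2(d[1],d[0]),np.linalg.norm(d))
x=W[:,0];print("toolx ang",np.arctan2(x[1],x[0]))
for t in(ball,mid):print("tool delta",W.T@(t-p))
E
```

```text
[ 268  119   34   50 1473] ((284.5, 143.5), (49.0, 33.0), 90.0) [ 0.6586 -0.1763  0.04  ] [0.0586 0.0388 0.0587 0.0407]
[ 267  207   30   50 1390] ((281.5213928222656, 231.38003540039062), (28.638154983520508, 49.52229309082031), 1.9749339818954468) [ 0.6221 -0.2854  0.04  ] [0.0388 0.0707 0.0367 0.0709]
ball [ 0.6404 -0.2313  0.024 ] mid [ 0.6403 -0.2309  0.04  ] ang 1.2484108391307882 0.11506039898868888
toolx ang 1.2538269252740006
tool delta [-0.0253  0.0356  0.2252]
tool delta [-0.0248  0.0353  0.2092]
```

Converted, 0.04 m is 4, 0.0175 m is 1.75.

>>> {"op": "drive_effector", "data": {"increments": {"dx":[-1.35, -1.35, 0, 0, 0, 0, 0], "dy":[1.75, 1.75, 0, 0, 0, 0, 0], "dz":[0, 0, 4, 4, 4, 0, 0], "turn":[0.005, 0, 0, 0, 0, 0, 0], "jaw":[0.088, 0.088, 0.088, 0.088, 0.088, 0.088, 0.088]}}}

```text
clock: 3.75
tcp_pos: [0.6401, -0.2327, 0.1313]
eef_rot: [0.811, 0.585, 0.0, 0.0]
wrist_force: [-0.0, -0.4, 1.4]
finger_gap: 0.0881
gripper_force: 0.0
```

```bash
python3 - <<'E'
from h import *
s=ctrl.read_state();print(s["tcp_pos"],s["eef_rot"])
cv2.imwrite("pics/wrist2.png",ctrl.snapshot("wrist"))
E
```

```text
[ 0.64007299 -0.23268415  0.13130907] [8.10974035e-01 5.85082012e-01 1.96805383e-04 3.40096199e-04]
```

View pics/wrist2.png

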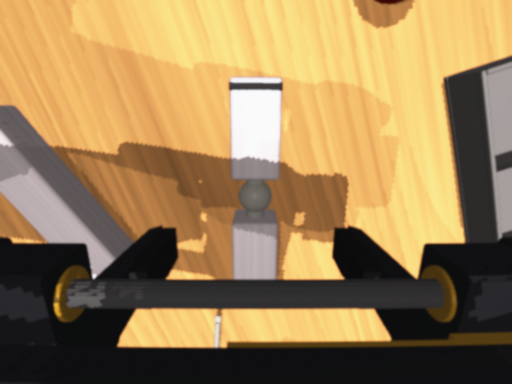

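The ball is at (255,195), on the finger centre line and about 2 mm behind the TCP in tool x. I'll descend and grip.

>>> {"op": "drive_effector", "data": {"increments": {"dx":[-0.2, 0, 0, 0, 0, 0, 0, 0, 0, 0], "dy":[0, 0, 0, 0, 0, 0, 0, 0, 0, 0], "dz":[4, 4, 2.5, 1.2, 0, 0, 0, 0, 0, 0], "turn":[0, 0, 0, 0, 0, 0, 0, 0, 0, 0], "jaw":[0.088, 0.088, 0.088, 0.088, 0.088, 0.02, 0.02, 0.02, 0.02, 0.02]}, "squeeze": 20}}

```text
clock: 4.8
tcp_pos: [0.6393, -0.2355, 0.0132]
eef_rot: [0.811, 0.585, 0.0, 0.0]
wrist_force: [0.2, 0.5, -1.0]
finger_gap: 0.0501
gripper_force: 0.0
```

>>> {"op": "drive_effector", "data": {"increments": {"dx":[0, 0, 0, 0, 0, 0], "dy":[0, 0, 0, 0, 0, 0], "dz":[0, 0, 0, 0, 0, 0], "turn":[0, 0, 0, 0, 0, 0], "jaw":[0.02, 0.02, 0.02, 0.02, 0.02, 0.02]}, "squeeze": 25}}

```text
clock: 5.4
tcp_pos: [0.6392, -0.2355, 0.0127]
eef_rot: [0.811, 0.585, -0.0, -0.0]
wrist_force: [-0.3, 0.0, -0.0]
finger_gap: 0.0276
gripper_force: 24.9
```

>>> {"op": "drive_effector", "data": {"increments": {"dx":[0, 0, 0, 0, 0, 0, 0, 0, 0, 0], "dy":[0, 0, 0, 0, 0, 0, 0, 0, 0, 0], "dz":[-1, -2, -3, -3, -3, -3, -3, -2, 0, 0], "turn":[0, 0, 0, 0, 0, 0, 0, 0, 0, 0], "jaw":[0.02, 0.02, 0.02, 0.02, 0.02, 0.02, 0.02, 0.02, 0.02, 0.02]}}}

```text
clock: 6.4
tcp_pos: [0.6387, -0.2353, 0.2116]
eef_rot: [0.811, 0.585, -0.001, -0.001]
wrist_force: [-0.8, 0.7, -6.9]
finger_gap: 0.0276
gripper_force: 29.6
```

```bash
python3 - <<'E'
from h import *
a=ctrl.snapshot("scene");b=ctrl.snapshot("side")
cv2.imwrite("pics/lift.png",np.hstack([cv2.resize(a[60:360,0:300],(400,400)),cv2.resize(b[60:360,212:512],(400,400))]))
E
```

```text
(no output)
```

View pics/lift.png

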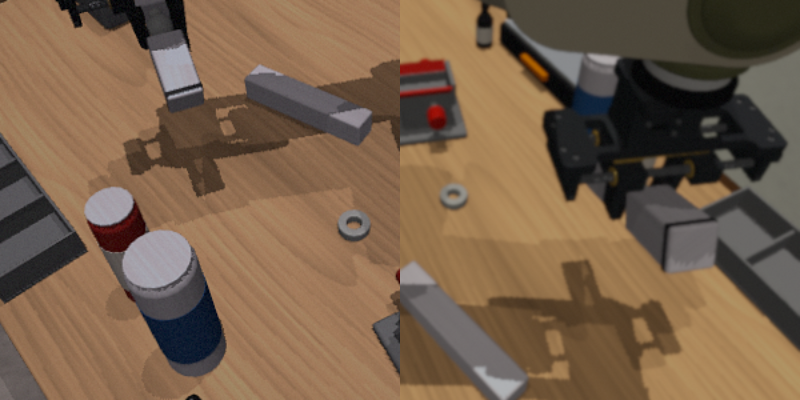

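The bar is held and lifted. The scene view shows its +y block at crop (180,75), and the side view shows its -y block at crop (672,230). I'll check the tilt against predicted end positions.

```bash
python3 - <<'E'
from h import *
np.set_printoptions(precision=1,suppress=True)
s=ctrl.read_state();W=Ro.from_quat(s["eef_rot"]).as_matrix();p=s["tcp_pos"]
ball=p+W@[-.000,0,-.002]
ax=W[:,0];y=W[:,1];up=np.array([0,0,1.])
for th in np.radians([-30,-20,-10,0,10,20,30]):  # + : +x(+y world) end down
    d=ax*np.cos(th)-up*np.sin(th);n=ax*np.sin(th)+up*np.cos(th)
    for cam,sg,o in(("scene",1,(0,60)),("side",-1,(212,60))):
        P=np.array([ball+sg*d*.099+a*y*.02+b*n*.02 for a,b in((-1,1),(1,1),(1,-1),(-1,-1))])
        c=ctrl.get_calibration(cam);u=cv2.projectPoints(P,cv2.Rodrigues(c["R"])[0],c["t"],c["intrinsics"],c["dist_coeffs"])[0][:,0]
        print(round(np.degrees(th)),cam,((u-o)*4/3+([400,0] if cam=="side" else [0,0])).ravel())
cv2.imwrite("pics/wrist3.png",ctrl.snapshot("wrist"))
E
```

```text
-30 scene [182.2  11.7 142.7  21.8 155.3  61.2 193.7  50.7]
-30 side [642.8 310.7 686.1 304.7 665.1 304.  625.1 309.4]
-20 scene [187.5  29.1 148.4  39.4 160.1  76.6 197.8  66.1]
-20 side [650.  305.2 694.8 299.  674.3 306.5 632.9 312.2]
-10 scene [192.4  46.  153.9  56.5 164.1  90.1 201.   79.6]
-10 side [656.5 295.6 702.6 289.3 683.5 305.6 640.6 311.6]
0 scene [196.7  61.9 158.8  72.4 167.2 101.3 203.3  90.8]
0 side [661.7 282.  709.1 275.7 692.4 301.1 648.  307.2]
10 scene [200.1  76.  163.   86.5 169.4 109.8 204.6  99.5]
10 side [665.5 264.6 713.9 258.4 700.5 292.5 654.7 298.7]
20 scene [202.7  87.9 166.4  98.4 170.7 115.6 205.  105.4]
20 side [667.3 244.2 716.5 238.2 707.5 280.  660.4 286.2]
30 scene [204.3  97.3 168.9 107.7 171.1 118.7 204.6 108.7]
30 side [667.1 221.6 716.7 215.9 712.7 263.7 664.6 269.9]
```

View pics/wrist3.png

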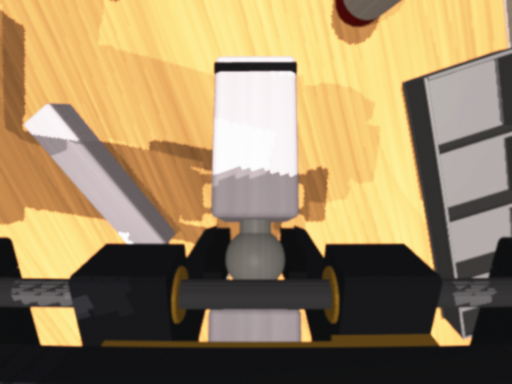

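The side view matches about +25°, so the world +y end (tool +x) is the heavy one. I'll turn the tool +1.524 rad so that this end points into the cradle, then travel.

>>> {"op": "drive_effector", "data": {"increments": {"dx":[0, 0, 0, 0, 0, 0, 0, 0, 0, 0], "dy":[0, 0, 0, 0, 0, 0, 0, 0, 0, 0], "dz":[0, 0, 0, 0, 0, 0, 0, 0, 0, 0], "turn":[0.06, 0.12, 0.12, 0.12, 0.12, 0.12, 0.12, 0.12, 0.12, 0.12], "jaw":[0.02, 0.02, 0.02, 0.02, 0.02, 0.02, 0.02, 0.02, 0.02, 0.02]}}}

```text
clock: 7.55
tcp_pos: [0.6388, -0.2352, 0.2112]
eef_rot: [0.999, 0.052, -0.001, -0.001]
wrist_force: [0.6, 0.1, -5.3]
finger_gap: 0.0276
gripper_force: 29.4
```

>>> {"op": "drive_effector", "data": {"increments": {"dx":[0, 0, 0, 0, -0.8, -1.6, -1.6, -1.6, -1.6, -1.6], "dy":[0, 0, 0, 0, -1.4, -2.7, -2.7, -2.7, -2.7, -2.7], "dz":[0, 0, 0, 0, 0, 0, 0, 0, 0, 0], "turn":[0.12, 0.12, 0.1, 0.044, 0, 0, 0, 0, 0, 0], "jaw":[0.02, 0.02, 0.02, 0.02, 0.02, 0.02, 0.02, 0.02, 0.02, 0.02]}}}

```text
clock: 8.55
tcp_pos: [0.594, -0.0667, 0.2115]
eef_rot: [0.991, -0.137, -0.001, -0.0]
wrist_force: [0.1, 0.0, -5.4]
finger_gap: 0.0277
gripper_force: 29.4
```

>>> {"op": "drive_effector", "data": {"increments": {"dx":[-1.6, -1.6, -1.6, -1.6, -1.6, -1.6, -1.6, -1, 0, 0], "dy":[-2.7, -2.7, -2.7, -2.7, -2.7, -2.7, -2.7, -1.5, 0, 0], "dz":[0, 0, 0, 0, 0, 0, 0, 0, 0, 0], "turn":[0, 0, 0, 0, 0, 0, 0, 0, 0, 0], "jaw":[0.02, 0.02, 0.02, 0.02, 0.02, 0.02, 0.02, 0.02, 0.02, 0.02]}}}

```text
clock: 9.55
tcp_pos: [0.5326, 0.1614, 0.212]
eef_rot: [0.991, -0.137, -0.001, 0.0]
wrist_force: [0.8, -0.4, -5.6]
finger_gap: 0.0274
gripper_force: 29.4
```

```bash
python3 - <<'E'
from h import *
s=ctrl.read_state();print(s["tcp_pos"],s["eef_rot"],s["joint_pos"])
cv2.imwrite("pics/wrist4.png",ctrl.snapshot("wrist"))
E
```

```text
[0.53264773 0.16135276 0.21200252] [ 9.90590238e-01 -1.36858312e-01 -8.62653408e-04  1.95775607e-04] [ 8.14197170e-02  4.22394201e-01  1.34308433e+00 -8.03387457e-06
  1.37788329e+00  1.92679607e+00]
```

View pics/wrist4.png

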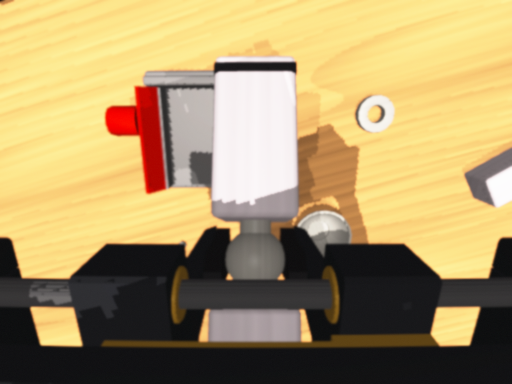

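The bar hangs about 66 mm short of the target, with the cradle to its left. The left lip runs (137,88)-(147,192), the floor's open edge is at row 187, and the end wall is at about rows 72-84. I'll use these to refine the cradle pose.

```bash
python3 - <<'E'
from h import *
np.set_printoptions(precision=4,suppress=True)
s=ctrl.read_state();p,q=s["tcp_pos"],s["eef_rot"];W=Ro.from_quat(q).as_matrix()
lip=wplane([[147,192],[137,88]],.095,p,q);fl=wplane([[171,187],[168,92]],.06,p,q);wall=wplane([[146,73],[146,85]],.095,p,q);bl=wplane([[255,258]],.219,p,q)
for n,a in(("lip outer",lip),("floor edge",fl),("wall",wall),("ball",bl)):print(n,a)
for a in(lip,fl):d=a[1]-a[0];print("ang",np.arctan2(d[1],d[0]),np.linalg.norm(d))
x=W[:,0];print("toolx",np.arctan2(x[1],x[0]))
yaw=-.274;X=np.array([np.cos(yaw),np.sin(yaw),0]);Y=np.array([-X[1],X[0],0]);o=np.array([.5896,.2047,0])
for a in(*lip,*fl,*wall,):print("in cradle est frame",(a-o)@X,(a-o)@Y,a[2])
t=o-.075*X+[0,0,.212];print(t,"tool delta",W.T@(t-p))
E
```

```text
lip outer [[0.5587 0.2585 0.095 ]
 [0.6462 0.2327 0.095 ]]
floor edge [[0.5508 0.2481 0.06  ]
 [0.6404 0.2179 0.06  ]]
wall [[0.6551 0.2211 0.095 ]
 [0.6463 0.2245 0.095 ]]
ball [[0.533  0.1618 0.219 ]]
ang -0.2862315139919909 0.09115675931327578
ang -0.32543316151735047 0.09461039837917336
toolx -0.2755330013941854
in cradle est frame -0.044286012572137184 0.04340238596779167 0.09499999999999997
in cradle est frame 0.04686392784775706 0.04228742859272204 0.09499999999999997
in cradle est frame -0.04910612490030075 0.03130048096239282 0.06
in cradle est frame 0.04537916130350413 0.02643651422206975 0.06000000000000005
in cradle est frame 0.05858919720595497 0.03346601339790505 0.09499999999999997
in cradle est frame 0.049176251926754844 0.034421011044575414 0.09499999999999997
[0.5174 0.225  0.212 ] tool delta [-0.0324 -0.0575  0.0002]
```

Converted, 0.02 m is 2, -0.015 m is -1.5.

>>> {"op": "drive_effector", "data": {"increments": {"dx":[-0.8, -0.8, -0.8, -0.8, 0, 0, 0, 0, 0], "dy":[-1.45, -1.5, -1.5, -1.5, 0, 0, 0, 0, 0], "dz":[0, 0, 0, 0, 0, 2, 2, 0, 0], "turn":[0, 0, 0, 0.005, 0, 0, 0, 0, 0], "jaw":[0.02, 0.02, 0.02, 0.02, 0.02, 0.02, 0.02, 0.02, 0.02]}}}

```text
clock: 10.5
tcp_pos: [0.5189, 0.2265, 0.1731]
eef_rot: [0.99, -0.14, 0.0, 0.0]
wrist_force: [-0.1, 0.1, -4.8]
finger_gap: 0.0275
gripper_force: 29.3
```

```bash
python3 - <<'E'
from h import *
s=ctrl.read_state();print(s["tcp_pos"],s["eef_rot"])
a=ctrl.snapshot("wrist");b=ctrl.snapshot("scene");cv2.imwrite("pics/wr5.png",a)
cv2.imwrite("pics/v5.png",np.hstack([cv2.resize(a[20:260,96:416],(400,300)),cv2.resize(b[204:384,212:452],(400,300))]))
E
```

```text
[0.51892015 0.22645756 0.17307777] [ 9.90125909e-01 -1.40180873e-01  9.69868122e-06  8.64861713e-05]
```

View pics/v5.png

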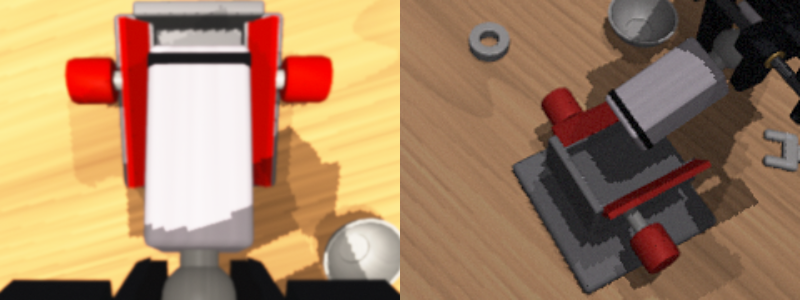

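The bar is centred between the lips in the wrist view: bar centre at column 200-201, lip midpoint at 199-202. I'll lower it slowly.

Converted, 0.015 m is 1.5, 0.01 m is 1.

>>> {"op": "drive_effector", "data": {"increments": {"dx":[0, 0, 0, 0, 0, 0, 0, 0], "dy":[0, 0, 0, 0, 0, 0, 0, 0], "dz":[1.5, 1.5, 1, 0.8, 0.6, 0.6, 0.6, 0], "turn":[0, 0, 0, 0, 0, 0, 0, 0], "jaw":[0.02, 0.02, 0.02, 0.02, 0.02, 0.02, 0.02, 0.02]}}}

```text
clock: 11.4
tcp_pos: [0.5186, 0.2274, 0.1067]
eef_rot: [0.99, -0.14, 0.0, -0.0]
wrist_force: [0.4, -0.6, -2.5]
finger_gap: 0.0273
gripper_force: 25.0
```

>>> {"op": "drive_effector", "data": {"increments": {"dx":[0, 0, 0, 0, 0, 0, 0], "dy":[0, 0, 0, 0, 0, 0, 0], "dz":[0.6, 0.6, 0.6, 0.5, 0.5, 0, 0], "turn":[0, 0, 0, 0, 0, 0, 0], "jaw":[0.02, 0.02, 0.02, 0.02, 0.02, 0.02, 0.02]}}}

```text
clock: 12.1
tcp_pos: [0.5185, 0.2273, 0.0787]
eef_rot: [0.99, -0.14, 0.0, 0.0]
wrist_force: [-2.5, 0.2, -1.4]
finger_gap: 0.028
gripper_force: 25.0
```

Converted, 0.002 m is 0.2, 0.001 m is 0.1.

>>> {"op": "drive_effector", "data": {"increments": {"dx":[0, 0, 0, 0, 0], "dy":[0, 0, 0, 0, 0], "dz":[0.2, 0.2, 0.1, 0, 0], "turn":[0, 0, 0, 0, 0], "jaw":[0.02, 0.02, 0.02, 0.02, 0.02]}}}

```text
clock: 12.6
tcp_pos: [0.5183, 0.2273, 0.0737]
eef_rot: [0.99, -0.14, -0.0, 0.0]
wrist_force: [-2.6, 0.6, -1.2]
finger_gap: 0.0283
gripper_force: 25.0
```

```bash
python3 - <<'E'
from h import *
a=ctrl.snapshot("side");b=ctrl.snapshot("scene")
cv2.imwrite("pics/v6.png",np.hstack([cv2.resize(a[62:212,132:332],(400,300)),cv2.resize(b[204:384,212:452],(400,300))]))
E
```

```text
(no output)
```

View pics/v6.png

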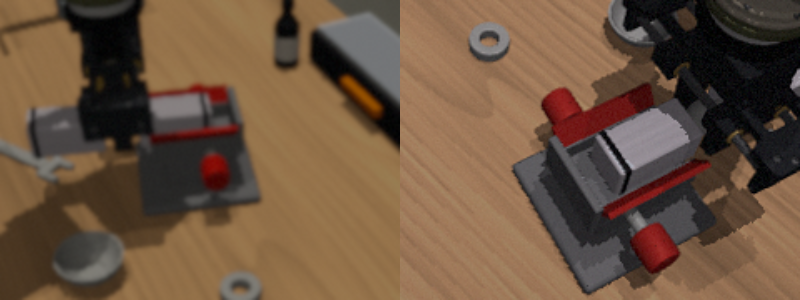

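The bar is in the trough, aligned and nearly level, with the heavy block between the lips. I'll take up the last millimetre and watch the force.

>>> {"op": "drive_effector", "data": {"increments": {"dx":[0, 0, 0], "dy":[0, 0, 0], "dz":[0.15, 0, 0], "turn":[0, 0, 0], "jaw":[0.02, 0.02, 0.02]}}}

```text
clock: 13.0
tcp_pos: [0.5185, 0.2273, 0.0722]
eef_rot: [0.99, -0.14, 0.0, -0.0]
wrist_force: [-2.3, 0.7, -1.2]
finger_gap: 0.028
gripper_force: 25.0
```

>>> {"op": "drive_effector", "data": {"increments": {"dx":[0, 0, 0, 0, 0, 0, 0, 0, 0], "dy":[0, 0, 0, 0, 0, 0, 0, 0, 0], "dz":[0, 0, 0, 0, 0, 0, 0, 0, 0], "turn":[0, 0, 0, 0, 0, 0, 0, 0, 0], "jaw":[0.03, 0.034, 0.04, 0.05, 0.06, 0.088, 0.088, 0.088, 0.088]}, "squeeze": 5}}

```text
clock: 13.9
tcp_pos: [0.5184, 0.2273, 0.0723]
eef_rot: [0.99, -0.14, 0.0, 0.0]
wrist_force: [-0.2, -0.1, 0.2]
finger_gap: 0.0859
gripper_force: 0.0
```

>>> {"op": "drive_effector", "data": {"increments": {"dx":[0, 0, 0, 0, 0, 0, 0, 0], "dy":[0, 0, 0, 0, 0, 0, 0, 0], "dz":[-1, -2, -3, -4, -4, -3, 0, 0], "turn":[0, 0, 0, 0, 0, 0, 0, 0], "jaw":[0.088, 0.088, 0.088, 0.088, 0.088, 0.088, 0.088, 0.088]}}}

```text
clock: 14.7
tcp_pos: [0.5182, 0.2273, 0.2427]
eef_rot: [0.99, -0.14, 0.0, -0.0]
wrist_force: [0.0, 0.2, -0.7]
finger_gap: 0.0881
gripper_force: 0.0
```

```bash
python3 - <<'E'
from h import *
s=ctrl.read_state();w=ctrl.snapshot("wrist");a=ctrl.snapshot("side");b=ctrl.snapshot("scene");print(s["tcp_pos"],s["eef_rot"])
z=np.zeros((300,400,3),np.uint8)
cv2.imwrite("pics/v7.png",np.vstack([np.hstack([cv2.resize(a[62:212,132:332],(400,300)),cv2.resize(b[204:384,212:452],(400,300))]),np.hstack([cv2.resize(w,(400,300)),cv2.resize(b[60:240,80:320],(400,300))])]))
E
```

```text
[0.51815633 0.22726042 0.24265755] [ 9.90203548e-01 -1.39630851e-01  3.73373384e-04 -1.38051564e-04]
```

View pics/v7.png

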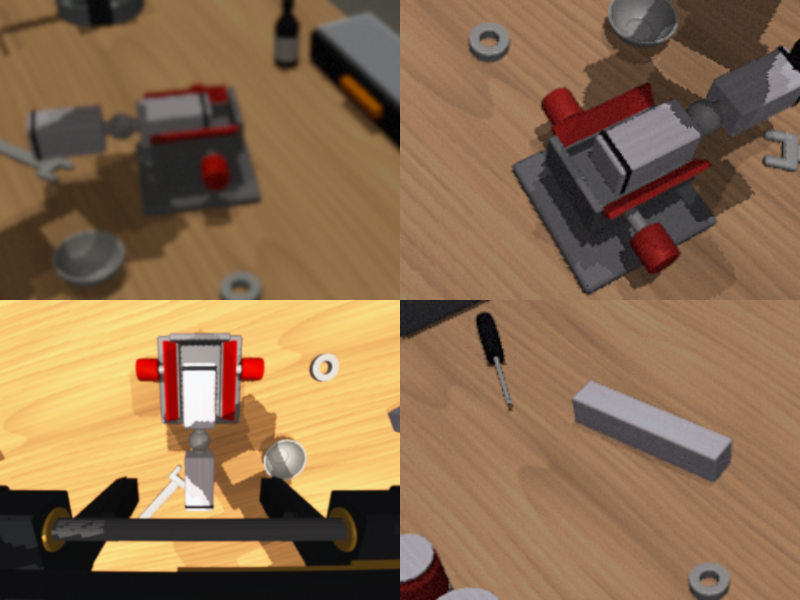

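The bar rests level and in line in the trough, with its ball and light half free outside the open end (ball at about (200,438) in the lower-left picture). The robot is clear and the plain bar hasn't moved, so I'm handing in.

```bash
python3 -c "
from station import ctrl
print(ctrl.finish_job())"
```

```text
the job is handed in; nothing more can be done
None
```

I handed the job in at about 15 s: the counterweight bar lies heavy end in, level and released in the cradle trough, and the plain bar was left where it lay; the hand-in returned no verdict.

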